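# Set up two souvenir ball displays

## Robot

A 7-joint arm with a two-finger parallel gripper is mounted at the origin on the work surface. World frame = base frame: x ahead of the robot, y to its left, z up, the work surface at z = 0. Lengths are in m, angles in rad, forces in N, time in s.
With the tool pointing down it reaches from about 0.4 to 0.875 m from the base axis. Payload 6.5 kg.
Tool frame: the origin (TCP) lies on the centre line of the jaws, within the pads' length; the fingertips stand 14 mm ahead of it and the grasp point (between the pads) lies 5 mm behind it (ctrl.nose_length is the distance from the TCP to the fingertips, in m); z points along the fingers, y is the line along which they close (so a half turn about z gives the same grasp; the last joint's range is limited). The gripper opens to 85 mm and grips with 20 to 120 N. Pads are 22 mm wide; open, the fingers measure 114 mm over their backs; the gripper's body (76 mm by 85 mm) begins 54 mm behind the grasp point. The pads swing forward as they close: fully open they stand 13 mm farther back than shut.
Start: joints at [1.121, 0.536, -0.004, 1.538, 0.003, 1.067, -0.071], TCP at [0.243, -0.603, 0.245] pointing down, gripper open.
Joint ranges: [-2.7, 2.7], [-0.37, 2.16], [-1.27, 1.26], [0.24, 2.4], [-1.31, 4.45], [0.19, 1.91], [-2.76, 2.76]. Speed limits (rad/s): [2.39, 2.39, 3.14, 3.14, 3.14, 3.14, 3.14].

## Interface

Orientations are given as a unit quaternion [x, y, z, w].
In Python, from bench import ctrl gives the robot as it stands.
- The arm moves only by the tool drive_tool, never from a script. Its argument "rows" is a list of rows, each a list of 3 entries, a list of its own where there are three numbers: the shift along the world's x, y, z in mm, then the turn, a rotation vector about the world's x, y, z in rad, then the finger opening in mm, from 0 to 85.4. A call has 1 to 12 rows; each row is the pose to reach, as a shift and turn from the pose commanded when the call began; what a row does not reach only later rows make up. A row lasts 1/8 s, in which the tool goes at most 62.5 mm and 10.7 degrees, less where a joint would pass 70% of its speed; a pose out of reach is approached as far as the arm can. A call with a gripper value outside its range is refused whole. The fingers move at their own pace and stop on an object; "newtons" is the grip in N (left out, the last holds). Time passes only in rows, so rows that repeat a pose let the fingers close. It gives the time, the measured TCP pose, the force, the opening and the grip force at its end, in the units of the state.
- ctrl.observe(): the state, without advancing time (a new reading comes with each control period).
- ctrl.capture(name): name is "scene" or "top" or "wrist"; returns a dict with "pixels" (480x640x3 uint8, red, green, blue), "range_z" (480x640 float32, m along the optical axis (not along the pixel's ray), 0 where there is no reading), "fovy" (degrees; the focal length in pixels is half the picture's height over the tangent of half this angle, whatever the lens; pixels are square), "cx", "cy" (the principal point, pixels), "pose" (4x4, takes a point from camera to world coordinates); the wrist camera has in their place "mount" (4x4, takes a point from camera to tool coordinates, whose origin is the TCP and whose axes are the flange's). Camera axes: x right, y down, z forward; pixel columns grow to the right and rows downward; lengths in m; the calibration is good to about 2 mm. A picture is of the moment at which its call begins: read the wrist's pose just before it.
- ctrl.finish_job(): hands the job in; it is judged then, once.
The state is a dict: "t": time; "joint_pos": joint angles; "joint_velocities": joint speeds; "joint_torque": joint torques, N m; "tcp_pos": TCP position; "tcp_rot": TCP orientation; "force": force on the tool from outside, world axes, zero at the start; "ft_torque": the same for the moment, N m; "gripper_width": opening from 0.0 (shut) to 1.0 (fully open); "grasp_force": force on a finger pad.
Only numpy, scipy, OpenCV 4.12 (cv2) and the standard library are available. Lean on these libraries where they do the work, as an engineer would, in place of code of your own. Each camera call takes 0.05 s, during which the arm holds its last target. There are 200 camera calls.

## Task

Set up the two souvenir ball displays. On the dark walnut base put the black block, then the gold ring on the block, then the black ball resting in the ring; on the white base put the silver ring, then the white ball resting in it. Centre each piece on the one beneath it, and leave the pen and the paper cup where they are.

Things in the scene. Friction and masses are not known exactly. Their poses are not given: they have to be found in the camera images.
- walnut_base: dark brown walnut round display base, a disc 110 mm across and 18 mm high with a flat top 100 mm across, fixed to the table; origin at the centre of its underside, z up. A gold band runs round its foot
- white_base: white round display base, a disc 110 mm across and 18 mm high with a flat top 100 mm across, fixed to the table; origin at the centre of its underside, z up. A silver band runs round its foot
- block: black square block, 54 x 54 mm and 30 mm high, about 80 g, flat on the table, with a small gold plate on its -x face; origin at the centre of its underside, z up, x and y square to its sides
- gold_ring: gold-coloured ring, a short tube standing on its flat end: 44 mm outside, 30 mm bore, 20 mm high, about 60 g, same both ways up; origin on its axis at the underside, z up. A 50 mm ball resting in its mouth has its centre 40 mm above this origin
- silver_ring: silver-coloured ring, a short tube standing on its flat end: 44 mm outside, 30 mm bore, 20 mm high, about 60 g, same both ways up; origin on its axis at the underside, z up. A 50 mm ball resting in its mouth has its centre 40 mm above this origin
- black_ball: black souvenir mini baseball with gold stitching, 50 mm diameter, about 50 g, loose on the table (it can roll); origin at its centre, its axes mean nothing. The bigger black balls (73 mm) in the carton at the side are not part of the job
- white_ball: white souvenir mini baseball with red stitching, 50 mm diameter, about 50 g, loose on the table (it can roll); origin at its centre, its axes mean nothing
- pen: blue and steel ball pen lying on the table, 130 mm long along its x axis, 12 mm thick; origin near the middle of its length, underneath; a bystander
- cup: white paper cup standing upright, 80 mm across the mouth, 95 mm high; origin at the centre of its underside; a bystander
Mind the look-alikes: they are no part of the job. What is meant by the gold_ring is not blue, and is the smaller of those in its own colour. Of the things that look like the white_ball, take the one that is nearest to the robot's base at the start.

How it is judged:
By the outcome, as a careful person would: the job done as asked, in the order asked, and still so for the second after the job is handed in, with the robot touching nothing.
It also fails if it takes over 128 s, if anything falls off the work surface, if the arm or the gripper's body presses on something with over 40 N, if the wrist force passes 120 N, or if a joint passes its speed limit or range.

## Working session

There is one attempt and no reset: what is moved stays moved. The work goes in short steps, Python scripts to look and compute and a tool call to move; the robot and the scene stay as the last step left them, time stands still between calls to the robot, and variables do not carry over. Pictures are saved under pics/ and viewed, at most 14 in all, crops included, and the job is handed in when it is done.

Besides the shell and the picture viewer there is one more tool, called by a JSON object that holds its "name" and its "arguments". drive_tool: Moves the arm, as the interface text tells. Its arguments: {"type":"object","properties":{"rows":{"type":"array"},"newtons":{"type":"number"}},"required":["rows"]}

```bash
mkdir -p pics; ls; cat > h.py <<'E'
import numpy as np, cv2
from bench import ctrl
def cap(n):
    s=ctrl.observe(); c=ctrl.capture(n)
    if 'pose' in c: P=np.array(c['pose'])
    else:
        from scipy.spatial.transform import Rotation as R
        T=np.eye(4);T[:3,:3]=R.from_quat(s['tcp_rot']).as_matrix();T[:3,3]=s['tcp_pos'];P=T@np.array(c['mount'])
    f=240/np.tan(np.radians(c['fovy'])/2); z=c['range_z']
    v,u=np.mgrid[:480,:640]
    X=np.stack([(u-c['cx'])/f*z,(v-c['cy'])/f*z,z],-1)@P[:3,:3].T+P[:3,3]
    X[z==0]=np.nan
    return c['pixels'],X,P
def save(n,img): cv2.imwrite('pics/'+n+'.png',img[...,::-1])
E
python3 - <<'E'
from h import *
for n in('top','scene'):
    p,X,P=cap(n); save(n,p); np.savez(n,p=p,X=X,P=P); print(n,P.round(3).tolist())
s=ctrl.observe();print(s)
E
```

```text
pics
top [[-0.006, -0.988, 0.156, 0.444], [-1.0, 0.005, -0.007, -0.01], [0.006, -0.156, -0.988, 1.016], [0.0, 0.0, 0.0, 1.0]]
scene [[0.649, 0.626, -0.433, 0.986], [0.761, -0.53, 0.374, -0.346], [0.005, -0.572, -0.82, 0.816], [0.0, 0.0, 0.0, 1.0]]
{'t': 0.1, 'joint_pos': array([ 1.12080966,  0.53709482, -0.00445267,  1.53877543,  0.00260497,
        1.06732375, -0.07120795]), 'joint_velocities': array([-0.00024375, -0.00295073,  0.0002689 , -0.00339715,  0.00048695,
        0.00033261, -0.00152757]), 'joint_torque': array([ 1.95945126e-03, -5.84563458e+01,  1.05133552e+00, -2.59775752e+01,
        1.25892169e-02,  4.54133697e-03,  1.55734830e-05]), 'tcp_pos': array([ 0.24316805, -0.60220029,  0.24449727]), 'tcp_rot': array([ 9.81637128e-01,  1.90756161e-01, -2.08260099e-04, -7.70114061e-04]), 'force': array([ 0.7122731 , -0.45395031, -0.20545691]), 'ft_torque': array([-0.03195864, -0.00327864, -0.0329382 ]), 'grasp_force': 0.0, 'gripper_width': 0.9980591037762025}
```

View pics/top.png

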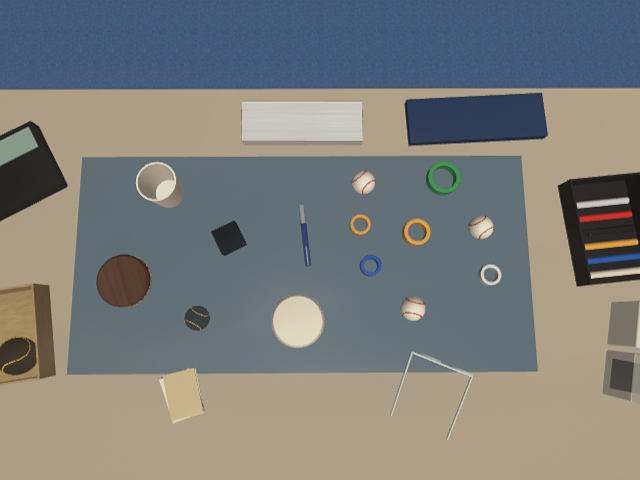

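View pics/scene.png

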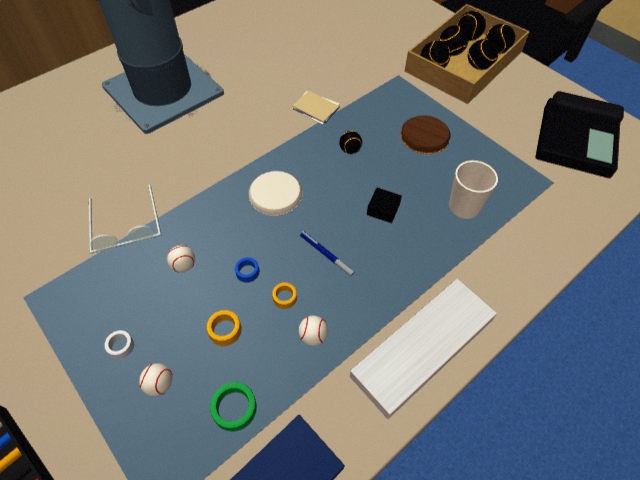

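Top view: white balls are at (364,183), (481,227) and (413,309). The last is lowest in the picture, so nearest the base, and is the one to take. Orange rings are at (361,225), small, and (417,232), large; the small one is the gold ring. The blue (371,265) and green (444,178) rings are decoys. The rest are the silver ring (491,275), block (229,238), black ball (197,318), walnut base (124,281) and white base (298,321).

```bash
python3 - <<'E'
from h import *
d=np.load('top.npz');p,X=d['p'],d['X']; H=X[...,2]
save('crop',cv2.resize(p[160:340,180:520],None,fx=2.3,fy=2.3,interpolation=cv2.INTER_CUBIC))
print('table z',np.nanmedian(H[330:360,230:260]))
for n,(u,v) in dict(wb1=(413,309),wb2=(364,183),wb3=(481,227),gold=(361,225),gold2=(417,232),silver=(491,275),block=(229,238),bb=(197,318),walnut=(124,281),white=(298,321),cup=(160,185),blue=(371,265),pen=(305,237)).items():
    r=36 if n in('walnut','white','cup') else 20
    m=np.zeros(H.shape,bool);m[v-r:v+r,u-r:u+r]=1
    m&=H>0.007
    k,L=cv2.connectedComponents(m.astype(np.uint8))
    ids=np.bincount(L[m]);i=ids.argmax();m=L==i
    q=X[m]; zt=np.percentile(q[:,2],95); t=q[q[:,2]>zt-0.004]
    e=''
    if 'b' in n and n[:2] in('wb','bb'):
        A=np.c_[2*q,np.ones(len(q))];q2=q[q[:,2]>.028];A=np.c_[2*q2,np.ones(len(q2))]
        s=np.linalg.lstsq(A,(q2**2).sum(1),rcond=None)[0];e=('sph',s[:3].round(4),np.sqrt(s[3]+s[:3]@s[:3]).round(4))
    (c,wh,a)=cv2.minAreaRect((t[:,:2]*1000).astype(np.float32))
    print(n,len(q),'zt %.3f'%zt,'mean',t[:,:2].mean(0).round(4),'rect',np.round(c,1),np.round(wh,1),round(a,1),'dist %.3f'%np.hypot(*t[:,:2].mean(0)),e)
E
```

```text
table z -1.4278467469042155e-05
wb1 475 zt 0.049 mean [ 0.4599 -0.2236] rect [ 459.3 -224.9] [29. 28.] 29.7 dist 0.511 ('sph', array([ 0.4593, -0.2244,  0.0256]), np.float64(0.0237))
wb2 439 zt 0.049 mean [ 0.7231 -0.1302] rect [ 722.7 -128.4] [29.6 26.8] 62.3 dist 0.735 ('sph', array([ 0.7236, -0.13  ,  0.0258]), np.float64(0.0237))
wb3 473 zt 0.049 mean [ 0.626  -0.3724] rect [ 625.2 -371.3] [29.6 29.9] 6.6 dist 0.728 ('sph', array([ 0.6264, -0.3728,  0.0261]), np.float64(0.0235))
gold 208 zt 0.022 mean [ 0.6337 -0.1213] rect [ 635.  -122.4] [41.6 40.3] 15.9 dist 0.645 
gold2 391 zt 0.027 mean [ 0.6176 -0.2396] rect [ 617.8 -239.9] [54.8 53.3] 89.6 dist 0.662 
silver 243 zt 0.021 mean [ 0.528  -0.3882] rect [ 527.9 -389.2] [42.1 39.7] 88.5 dist 0.655 
block 734 zt 0.032 mean [0.6067 0.1525] rect [606.6 153.2] [54.  53.5] 26.7 dist 0.626 
bb 496 zt 0.049 mean [0.4422 0.2128] rect [443.4 213.1] [34.  28.6] 23.5 dist 0.491 ('sph', array([0.4424, 0.2129, 0.0257]), np.float64(0.0237))
walnut 2218 zt 0.020 mean [0.5199 0.3707] rect [520.5 370.7] [100.8 100.4] 20.4 dist 0.639 
white 2260 zt 0.020 mean [0.436  0.0098] rect [436.2  10.1] [101.6 102.9] 75.1 dist 0.436 
cup 1334 zt 0.095 mean [0.7089 0.2874] rect [708.  286.1] [79.  77.7] 80.9 dist 0.765 
blue 209 zt 0.022 mean [ 0.5487 -0.142 ] rect [ 548.8 -142.1] [39.5 41.8] 89.5 dist 0.567 
pen 195 zt 0.014 mean [ 0.61  -0.005] rect [611.  -5.] [84.6 10.2] 6.1 dist 0.610
```

View pics/crop.png

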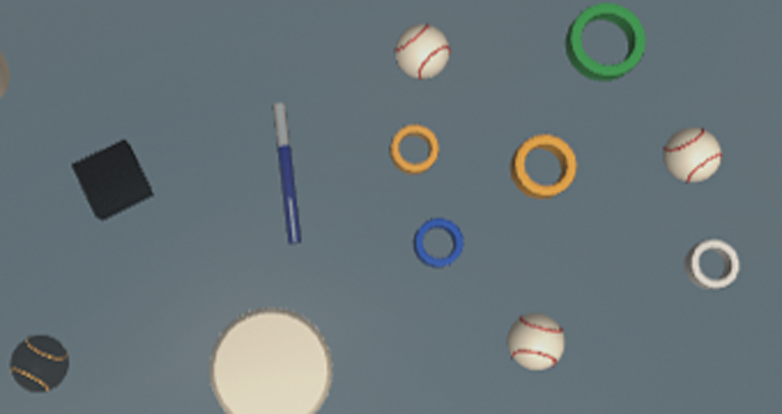

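The crop confirms the choices: small orange ring at crop (415,148), white ball nearest the base at crop (536,342), whitish silver ring at (713,264). All the sizes agree with the descriptions. Starting with the block.

{"name": "drive_tool", "arguments": {"rows": [[[364, 756, -25], [0, 0, 0.075], 85], [[364, 756, -25], [0, 0, 0.075], 85], [[364, 756, -25], [0, 0, 0.075], 85], [[364, 756, -25], [0, 0, 0.075], 85], [[364, 756, -25], [0, 0, 0.075], 85], [[364, 756, -25], [0, 0, 0.075], 85], [[364, 756, -25], [0, 0, 0.075], 85], [[364, 756, -25], [0, 0, 0.075], 85], [[364, 756, -25], [0, 0, 0.075], 85], [[364, 756, -25], [0, 0, 0.075], 85], [[364, 756, -25], [0, 0, 0.075], 85], [[364, 756, -25], [0, 0, 0.075], 85]]}}

```text
t: 1.6
tcp_pos: [0.5691, 0.0744, 0.2227]
tcp_rot: [0.974, 0.227, -0.0, 0.0]
force: [0.0, -1.1, 0.5]
gripper_width: 0.998
grasp_force: 0.0
```

{"name": "drive_tool", "arguments": {"rows": [[[38, 80, -3], [0, 0, 0], 85], [[38, 80, -3], [0, 0, 0], 85], [[38, 80, -3], [0, 0, 0], 85], [[38, 80, -3], [0, 0, 0], 85]]}}

```text
t: 2.1
tcp_pos: [0.6062, 0.1513, 0.2195]
tcp_rot: [0.974, 0.227, -0.001, 0.001]
force: [-0.3, -1.2, 1.0]
gripper_width: 0.997
grasp_force: 0.0
```

```bash
cat >> h.py <<'E'
def comp(X,c,r,zlo,zhi):
    return (np.hypot(X[...,0]-c[0],X[...,1]-c[1])<r)&(X[...,2]>zlo)&(X[...,2]<zhi)
def rect(X,m):
    q=(X[m][:,:2]*1000).astype(np.float32)
    return len(q),np.round(q.mean(0),1),[np.round(a,1) for a in cv2.minAreaRect(q)],np.round(cv2.minEnclosingCircle(q)[0],1)
E
python3 - <<'E'
from h import *
p,X,P=cap('wrist'); save('w1',p); s=ctrl.observe()
print(s['tcp_pos'],s['tcp_rot'],ctrl.nose_length,P.round(3).tolist(),np.array(ctrl.capture('wrist')['mount']).round(3).tolist())
print('table',np.nanpercentile(X[...,2],[2,25,50]))
m=comp(X,(.607,.153),.06,.024,.04); print(np.nanmedian(X[m][:,2]),rect(X,m))
E
```

```text
[0.60631829 0.1508477  0.2196918 ] [ 9.74015004e-01  2.26482201e-01 -5.05850288e-04  5.73449238e-04] 0.014 [[0.44, -0.859, -0.263, 0.672], [-0.898, -0.421, -0.129, 0.183], [0.0, 0.293, -0.956, 0.348], [0.0, 0.0, 0.0, 1.0]] [[-0.002, -0.957, -0.291, 0.072], [1.0, -0.002, -0.001, 0.0], [0.001, -0.291, 0.957, -0.129], [0.0, 0.0, 0.0, 1.0]]
table [-0.00061562  0.0008234   0.00167727]
0.029838579887184663 (2980, array([606.5, 153.7], dtype=float32), [array([605.5, 153.3]), array([54., 54.]), np.float64(26.2)], array([605.6, 153.6]))
```

View pics/w1.png

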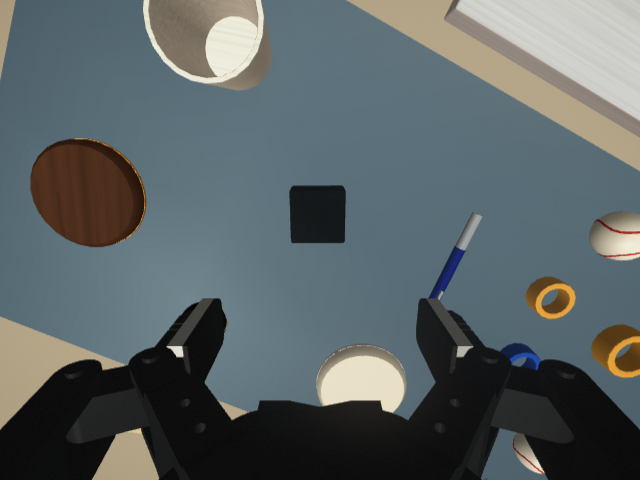

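The block sits at (320,214) in the wrist view, centred at (606,153), with its sides already parallel to the jaws. Descending to grip.

{"name": "drive_tool", "arguments": {"rows": [[[0, 2.5, -60], [0, 0, 0], 85], [[0, 2.5, -120], [0, 0, 0], 85], [[0, 2.5, -170], [0, 0, 0], 85], [[0, 2.5, -195], [0, 0, 0], 85], [[0, 2.5, -202], [0, 0, 0], 85], [[0, 2.5, -202], [0, 0, 0], 85], [[0, 2.5, -202], [0, 0, 0], 40], [[0, 2.5, -202], [0, 0, 0], 40], [[0, 2.5, -202], [0, 0, 0], 40], [[0, 2.5, -202], [0, 0, 0], 40], [[0, 2.5, -202], [0, 0, 0], 40], [[0, 2.5, -202], [0, 0, 0], 40]], "newtons": 30}}

```text
t: 3.7
tcp_pos: [0.6076, 0.1554, 0.0194]
tcp_rot: [0.974, 0.227, 0.001, 0.0]
force: [-2.0, -0.6, 7.9]
gripper_width: 0.627
grasp_force: 32.7
```

{"name": "drive_tool", "arguments": {"rows": [[[0, 0, 60], [0, 0, 0], 40], [[0, 0, 110], [0, 0, 0], 40], [[-22, 54, 120], [0, 0, 0], 40], [[-44, 108, 120], [0, 0, 0], 40], [[-66, 162, 120], [0, 0, 0], 40], [[-84, 206, 120], [0, 0, 0], 40], [[-86, 216, 120], [0, 0, 0], 40], [[-86, 216, 120], [0, 0, 0], 40], [[-86, 216, 120], [0, 0, 0], 40]]}}

```text
t: 4.82
tcp_pos: [0.5218, 0.369, 0.1378]
tcp_rot: [0.974, 0.226, 0.0, 0.001]
force: [0.6, 0.6, -1.3]
gripper_width: 0.63
grasp_force: 32.4
```

```bash
python3 - <<'E'
from h import *
p,X,P=cap('wrist'); save('w2',p); s=ctrl.observe()
print(s['tcp_pos'],s['tcp_rot'],s['grasp_force'])
t=s['tcp_pos']
m=comp(X,t,.045,.135,.165); 
print(np.nanmedian(X[m][:,2]) if m.any() else 0)
m=comp(X,t,.06,t[2],t[2]+.02)&(p.max(-1)<70); print('blk',m.sum(), rect(X,m) if m.any() else '')
m=comp(X,(.52,.371),.07,.014,.024); print('walnut',rect(X,m))
E
```

```text
[0.52182527 0.36898621 0.13782079] [9.74124546e-01 2.26010681e-01 9.75224818e-06 7.35755947e-04] 32.41024374961853
0.1482990516462463
blk 17660 (17660, array([523.1, 369.3], dtype=float32), [array([519.8, 367.7]), array([54.7, 80.5]), np.float64(26.4)], array([523.4, 369.5]))
walnut (8847, array([535.2, 380.4], dtype=float32), [array([534.7, 380.9]), array([ 69.9, 106.9]), np.float64(29.9)], array([519.3, 372.1]))
```

View pics/w2.png

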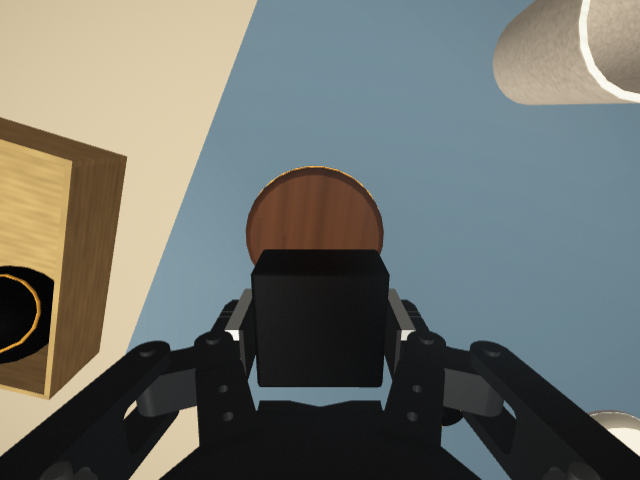

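The block is held square at (320,330), with the walnut base partly hidden at (315,235). Next I measure the block's offset in the grip and fit a circle to the base.

```bash
cat >> h.py <<'E'
def circ(q,r):
    from scipy.optimize import least_squares
    h=cv2.convexHull((q[:,:2]*1000).astype(np.float32))[:,0]
    f=lambda c:np.hypot(h[:,0]-c[0],h[:,1]-c[1])-r
    s=least_squares(f,h.mean(0),loss='soft_l1',f_scale=1.); return s.x.round(1),np.abs(f(s.x)).mean().round(2)
E
python3 - <<'E'
from h import *
p,X,P=cap('wrist');s=ctrl.observe();t=s['tcp_pos'];q=s['tcp_rot']
a=2*np.arctan2(q[1],q[0]);ex=np.array([np.cos(a),np.sin(a)]);ey=np.array([ex[1],-ex[0]])
D=(X[...,:2]-t[:2])*1000
m=np.zeros(D.shape[:2],bool);m[260:395,265:375]=1;m&=np.abs(X[...,2]-.1485)<.003
tx=D[m]@ex;print('toolx',np.percentile(tx,[0.2,1,50,99,99.8]).round(1))
m=np.zeros(D.shape[:2],bool);m[300:360,235:400]=1;m&=np.abs(X[...,2]-.1485)<.003
print('tooly',np.percentile(D[m]@ey,[0.2,1,99,99.8]).round(1),ex,ey)
m=comp(X,(.52,.371),.07,.016,.022);m[250:]=0
# keep the far arc only
k=X[m];d=(k[:,:2]-t[:2])@ex*1000;h=k[d>15]
import numpy as np
from scipy.optimize import least_squares
c0=np.array([520.4,370.7]);v=h[:,:2]*1000-c0;an=np.round(np.degrees(np.arctan2(v[:,1],v[:,0]))/4);r=np.hypot(*v.T)
pts=np.array([v[an==i][r[an==i].argmax()] for i in np.unique(an)]);pts=pts[np.hypot(*pts.T)>46]
f=lambda c:np.hypot(pts[:,0]-c[0],pts[:,1]-c[1])-c[2]
s=least_squares(f,[0,0,50],loss='soft_l1');print('walnut',c0+s.x[:2],s.x[2],len(pts))
E
```

```text
toolx [-29.  -28.2  -0.1  24.2  24.5]
tooly [-31.9 -28.6  27.6  31. ] [0.89777323 0.44045798] [ 0.44045798 -0.89777323]
walnut [519.25765399 372.0777129 ] 50.88744256010675 37
```

{"name": "drive_tool", "arguments": {"rows": [[[0, 3.5, -40], [0, 0, 0], 40], [[0, 3.5, -80], [0, 0, 0], 40], [[0, 3.5, -94], [0, 0, 0], 40], [[0, 3.5, -98], [0, 0, 0], 40], [[0, 3.5, -100], [0, 0, 0], 40], [[0, 3.5, -100], [0, 0, 0], 40], [[0, 3.5, -100], [0, 0, 0], 40]]}}

```text
t: 5.8
tcp_pos: [0.5211, 0.3751, 0.0389]
tcp_rot: [0.974, 0.227, 0.001, -0.0]
force: [0.0, -0.1, -1.2]
gripper_width: 0.627
grasp_force: 32.4
```

```bash
python3 - <<'E'
from h import *
for i in range(4):
    s=ctrl.observe();print((s['tcp_pos']*1000).round(1),s['joint_velocities'].round(3),s['force'].round(1)); p,X,P=cap('top')
from h import comp,rect
m=comp(X,(.52,.371),.06,.044,.056)&(p.max(-1)<60);print(rect(X,m))
E
```

```text
[521.1 375.1  38.9] [-0.001  0.003  0.001  0.004  0.001  0.001 -0.001] [ 0.  -0.1 -1.2]
[521.  375.1  38.7] [-0.     0.003 -0.001  0.003  0.    -0.    -0.   ] [ 0.8  0.  -0.5]
[520.9 375.   38.5] [-0.003  0.002  0.001  0.004  0.001  0.001  0.   ] [-1.   0.3 -1.9]
[520.8 374.9  38.4] [ 0.     0.002  0.001  0.003 -0.001 -0.001  0.001] [ 0.8 -1.1 -0.5]
(312, array([506.2, 365.5], dtype=float32), [array([509.9, 360.9]), array([36.6, 67.9]), np.float64(48.3)], array([509.4, 360.4]))
```

{"name": "drive_tool", "arguments": {"rows": [[[0, 0, 0], [0, 0, 0], 40], [[0, 0, 0], [0, 0, 0], 40], [[0, 0, 0], [0, 0, 0], 40], [[0, 0, 0], [0, 0, 0], 40], [[0, 0, 0], [0, 0, 0], 40], [[0, 0, 0], [0, 0, 0], 40], [[0, 0, 0], [0, 0, 0], 40], [[0, 0, 0], [0, 0, 0], 40]]}}

```text
t: 7.0
tcp_pos: [0.5206, 0.3747, 0.038]
tcp_rot: [0.974, 0.227, 0.0, 0.0]
force: [-0.2, -1.4, -0.5]
gripper_width: 0.624
grasp_force: 32.4
```

{"name": "drive_tool", "arguments": {"rows": [[[1, -2.2, 0], [0, 0, 0], 40], [[1, -2.2, 0], [0, 0, 0], 40], [[1, -2.2, 0], [0, 0, 0], 40], [[1, -2.2, -0.5], [0, 0, 0], 40], [[1, -2.2, -0.5], [0, 0, 0], 40], [[1, -2.2, -0.5], [0, 0, 0], 40]]}}

```text
t: 7.75
tcp_pos: [0.5216, 0.3727, 0.0375]
tcp_rot: [0.974, 0.227, 0.0, -0.0]
force: [-0.2, -0.7, 1.1]
gripper_width: 0.627
grasp_force: 32.5
```

Touching lightly, so I release and rise to a look height.

{"name": "drive_tool", "arguments": {"rows": [[[0, 0, 0], [0, 0, 0], 85], [[0, 0, 0], [0, 0, 0], 85], [[0, 0, 0], [0, 0, 0], 85], [[0, 0, 0], [0, 0, 0], 85], [[0, 0, 50], [0, 0, 0], 85], [[0, 0, 110], [0, 0, 0], 85], [[0, 0, 170], [0, 0, 0], 85], [[0, 0, 180], [0, 0, 0], 85], [[0, 0, 180], [0, 0, 0], 85], [[0, 0, 180], [0, 0, 0], 85]]}}

```text
t: 9.0
tcp_pos: [0.5207, 0.3717, 0.2153]
tcp_rot: [0.974, 0.227, -0.002, 0.001]
force: [0.1, -0.0, -0.1]
gripper_width: 0.995
grasp_force: 0.0
```

```bash
python3 - <<'E'
from h import *
p,X,P=cap('wrist'); save('w3',p); s=ctrl.observe(); print((s['tcp_pos']*1000).round(1))
m=comp(X,(.52,.371),.05,.044,.052);print('blk',rect(X,m))
m=comp(X,(.52,.371),.07,.014,.022);print('wal',rect(X,m))
E
```

```text
[520.7 371.7 215.3]
blk (3326, array([520.2, 371.9], dtype=float32), [array([519.3, 371.5]), array([53.4, 54. ]), np.float64(26.3)], array([518.8, 371.5]))
wal (4871, array([524.5, 375.4], dtype=float32), [array([518.6, 371.9]), array([106. , 105.9]), np.float64(61.4)], array([518.4, 372. ]))
```

The block is centred on the base within 1 mm. On to the gold ring.

{"name": "drive_tool", "arguments": {"rows": [[[114, -494, -20], [0, 0, 0], 85], [[114, -494, -20], [0, 0, 0], 85], [[114, -494, -20], [0, 0, 0], 85], [[114, -494, -20], [0, 0, 0], 85], [[114, -494, -20], [0, 0, 0], 85], [[114, -494, -20], [0, 0, 0], 85], [[114, -494, -20], [0, 0, 0], 85], [[114, -494, -20], [0, 0, 0], 85], [[114, -494, -20], [0, 0, 0], 85], [[114, -494, -20], [0, 0, 0], 85], [[114, -494, -20], [0, 0, 0], 85], [[114, -494, -20], [0, 0, 0], 85]]}}

```text
t: 10.55
tcp_pos: [0.6356, -0.1194, 0.1974]
tcp_rot: [0.973, 0.229, -0.0, -0.0]
force: [0.6, 0.1, -0.0]
gripper_width: 0.996
grasp_force: 0.0
```

```bash
python3 - <<'E'
from h import *
p,X,P=cap('wrist'); save('w4',p); s=ctrl.observe(); print((s['tcp_pos']*1000).round(1))
m=comp(X,(.635,-.122),.04,.016,.026);print('ring',rect(X,m),p[m].mean(0))
E
```

```text
[ 635.6 -119.8  197.5]
ring (903, array([ 634.3, -122.1], dtype=float32), [array([ 633.7, -122.4]), array([42.9, 42.8]), np.float64(27.3)], array([ 633.4, -122.6])) [199.86932447 145.31782946  61.49833887]
```

{"name": "drive_tool", "arguments": {"rows": [[[-2, -2.5, -60], [0, 0, 0], 75], [[-2, -2.5, -120], [0, 0, 0], 75], [[-2, -3, -160], [0, 0, 0], 75], [[-2, -3, -176], [0, 0, 0], 75], [[-2, -3, -181], [0, 0, 0], 75], [[-2, -3, -181], [0, 0, 0], 75], [[-2, -3, -181], [0, 0, 0], 75], [[-2, -3, -181], [0, 0, 0], 75], [[-2, -3, -181], [0, 0, 0], 75]]}}

```text
t: 11.72
tcp_pos: [0.6339, -0.1246, 0.017]
tcp_rot: [0.974, 0.227, 0.0, 0.0]
force: [-0.2, 0.3, 0.6]
gripper_width: 0.879
grasp_force: 0.0
```

{"name": "drive_tool", "arguments": {"rows": [[[0, 0, 0], [0, 0, 0], 35], [[0, 0, 0], [0, 0, 0], 35], [[0, 0, 0], [0, 0, 0], 35], [[0, 0, 0], [0, 0, 0], 35], [[0, 0, 0], [0, 0, 0], 35], [[0, 0, 0], [0, 0, 0], 35], [[0, 0, 0], [0, 0, 0], 35]]}}

```text
t: 12.6
tcp_pos: [0.6336, -0.1244, 0.0167]
tcp_rot: [0.974, 0.227, -0.0, 0.0]
force: [-2.5, -0.4, 5.7]
gripper_width: 0.504
grasp_force: 30.4
```

{"name": "drive_tool", "arguments": {"rows": [[[0, 0, 60], [0, 0, 0], 35], [[0, 0, 120], [0, 0, 0], 35], [[-114, 494, 140], [0, 0, 0], 35], [[-114, 494, 140], [0, 0, 0], 35], [[-114, 494, 140], [0, 0, 0], 35], [[-114, 494, 140], [0, 0, 0], 35], [[-114, 494, 140], [0, 0, 0], 35], [[-114, 494, 140], [0, 0, 0], 35], [[-114, 494, 140], [0, 0, 0], 35], [[-114, 494, 140], [0, 0, 0], 35], [[-114, 494, 140], [0, 0, 0], 35], [[-114, 494, 140], [0, 0, 0], 35]]}}

```text
t: 14.1
tcp_pos: [0.5192, 0.3697, 0.1559]
tcp_rot: [0.974, 0.228, -0.0, 0.0]
force: [1.1, -1.2, -0.8]
gripper_width: 0.502
grasp_force: 31.1
```

{"name": "drive_tool", "arguments": {"rows": [[[0, 0, -20], [0, 0, 0], 35], [[0, 0, -40], [0, 0, 0], 35], [[0, 0, -60], [0, 0, 0], 35], [[0, 0, -72], [0, 0, 0], 35], [[0, 0, -75], [0, 0, 0], 35], [[0, 0, -75], [0, 0, 0], 35], [[0, 0, -75], [0, 0, 0], 35], [[0, 0, -75], [0, 0, 0], 35], [[0, 0, -75], [0, 0, 0], 35]]}}

```text
t: 15.22
tcp_pos: [0.5198, 0.3697, 0.0818]
tcp_rot: [0.974, 0.227, 0.0, -0.0]
force: [1.2, -0.9, -0.9]
gripper_width: 0.511
grasp_force: 31.1
```

```bash
python3 - <<'E'
from h import *
p,X,P=cap('wrist'); save('w5',p); s=ctrl.observe(); t=s['tcp_pos'];print((t*1000).round(1),s['force'],s['grasp_force'])
hsv=cv2.cvtColor(p,cv2.COLOR_RGB2HSV)
m=comp(X,t,.035,t[2]-.025,t[2]+.012)&(hsv[...,1]>110)&(hsv[...,0]<25)
zt=np.percentile(X[m][:,2],90);m&=X[...,2]>zt-.003;print(zt,rect(X,m))
E
```

```text
[519.7 369.6  81.7] [ 0.90896396 -0.48851736 -0.24954837] 31.057368647307158
0.08532114450551347 (4101, array([522. , 370.3], dtype=float32), [array([520.7, 369.9]), array([43.3, 43.4]), np.float64(72.1)], array([520.9, 369.1]))
```

View pics/w5.png

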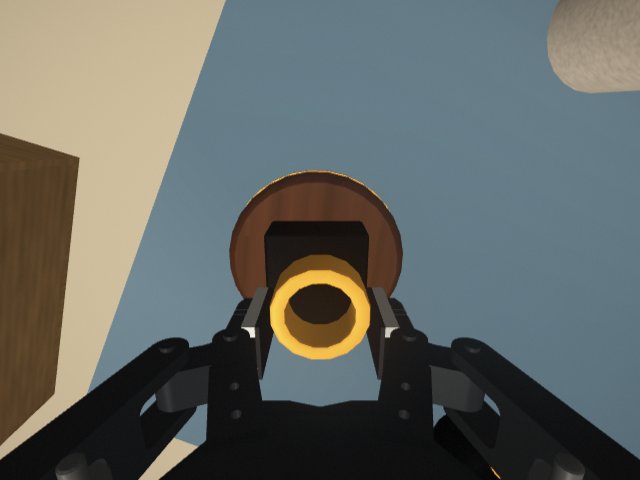

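The gold ring is held at (320,308) with the block below it at (316,250). A 2 mm correction and then lower.

{"name": "drive_tool", "arguments": {"rows": [[[-1.6, 1.7, -6], [0, 0, 0], 35], [[-1.6, 1.7, -12], [0, 0, 0], 35], [[-1.6, 1.7, -15.5], [0, 0, 0], 35], [[-1.6, 1.7, -16.5], [0, 0, 0], 35], [[-1.6, 1.7, -16.5], [0, 0, 0], 35], [[-1.6, 1.7, -16.5], [0, 0, 0], 35], [[-1.6, 1.7, -16.5], [0, 0, 0], 35]]}}

```text
t: 16.15
tcp_pos: [0.5181, 0.3712, 0.065]
tcp_rot: [0.974, 0.227, 0.0, -0.0]
force: [0.1, -0.1, -0.6]
gripper_width: 0.501
grasp_force: 31.1
```

{"name": "drive_tool", "arguments": {"rows": [[[0, 0, -0.4], [0, 0, 0], 35], [[0, 0, -0.4], [0, 0, 0], 35], [[0, 0, -0.4], [0, 0, 0], 75], [[0, 0, -0.4], [0, 0, 0], 75], [[0, 0, -0.4], [0, 0, 0], 75], [[0, 0, -0.4], [0, 0, 0], 75], [[0, 0, 50], [0, 0, 0], 75], [[0, 0, 110], [0, 0, 0], 75], [[0, 0, 150], [0, 0, 0], 75], [[0, 0, 150], [0, 0, 0], 75], [[0, 0, 150], [0, 0, 0], 75]]}}

```text
t: 17.52
tcp_pos: [0.5176, 0.3708, 0.2142]
tcp_rot: [0.974, 0.227, -0.0, 0.0]
force: [0.6, -0.2, -0.4]
gripper_width: 0.879
grasp_force: 0.0
```

```bash
python3 - <<'E'
from h import *
p,X,P=cap('wrist'); s=ctrl.observe(); print((s['tcp_pos']*1000).round(1))
m=comp(X,(.52,.371),.05,.064,.074);print('ring',rect(X,m))
m=comp(X,(.52,.371),.05,.044,.052);print('blk',rect(X,m))
E
```

```text
[517.3 370.5 213.5]
ring (1076, array([519.8, 371.8], dtype=float32), [array([519.3, 371.6]), array([42.4, 42.2]), np.float64(27.1)], array([519. , 371.5]))
blk (2102, array([522.8, 373. ], dtype=float32), [array([519.1, 371.2]), array([53.9, 54.2]), np.float64(26.2)], array([519.1, 371.4]))
```

The ring is centred. Now the black ball.

{"name": "drive_tool", "arguments": {"rows": [[[-38, -79, 0], [0, 0, 0], 85], [[-75, -158, -20], [0, 0, 0], 85], [[-75, -158, -20], [0, 0, 0], 85], [[-75, -158, -20], [0, 0, 0], 85], [[-75, -158, -20], [0, 0, 0], 85], [[-75, -158, -20], [0, 0, 0], 85]]}}

```text
t: 18.32
tcp_pos: [0.4434, 0.2147, 0.1949]
tcp_rot: [0.974, 0.228, 0.0, -0.0]
force: [0.6, 0.3, -0.0]
gripper_width: 0.996
grasp_force: 0.0
```

```bash
cat >> h.py <<'E'
def ball(X,c,r=.03,zlo=.028):
    q=X[comp(X,c,r,zlo,zlo+.08)]*1000
    from scipy.optimize import least_squares
    f=lambda v:np.linalg.norm(q-v,axis=1)-25
    s=least_squares(f,[c[0]*1000,c[1]*1000,zlo*1000-3],loss='soft_l1');return len(q),s.x.round(1),np.abs(f(s.x)).mean().round(2)
E
python3 - <<'E'
from h import *
p,X,P=cap('wrist'); s=ctrl.observe(); print((s['tcp_pos']*1000).round(1))
print(ball(X,(.442,.213)))
E
```

```text
[443.3 214.6 194.9]
(2221, array([440.6, 212.6,  24.7]), np.float64(0.41))
```

{"name": "drive_tool", "arguments": {"rows": [[[-2.5, -2, -60], [0, 0, 0], 85], [[-2.5, -2.5, -120], [0, 0, 0], 85], [[-2.5, -2.5, -155], [0, 0, 0], 85], [[-2.5, -2.5, -170], [0, 0, 0], 85], [[-2.5, -2.5, -175], [0, 0, 0], 85], [[-2.5, -2.5, -175], [0, 0, 0], 85], [[-2.5, -2.5, -175], [0, 0, 0], 85], [[-2.5, -2.5, -175], [0, 0, 0], 85], [[-2.5, -2.5, -175], [0, 0, 0], 85]]}}

```text
t: 19.5
tcp_pos: [0.4408, 0.2108, 0.0204]
tcp_rot: [0.974, 0.227, 0.0, -0.0]
force: [0.2, -0.2, -0.7]
gripper_width: 0.993
grasp_force: 0.0
```

{"name": "drive_tool", "arguments": {"rows": [[[-0.5, 1.5, 0], [0, 0, 0], 85], [[-0.5, 1.5, 0], [0, 0, 0], 85], [[-0.5, 1.5, 0], [0, 0, 0], 42], [[-0.5, 1.5, 0], [0, 0, 0], 42], [[-0.5, 1.5, 0], [0, 0, 0], 42], [[-0.5, 1.5, 0], [0, 0, 0], 42], [[-0.5, 1.5, 0], [0, 0, 0], 42], [[-0.5, 1.5, 0], [0, 0, 0], 42], [[-0.5, 1.5, 0], [0, 0, 0], 42]], "newtons": 25}}

```text
t: 20.62
tcp_pos: [0.4402, 0.2121, 0.02]
tcp_rot: [0.974, 0.227, 0.0, 0.0]
force: [1.2, -1.9, 4.2]
gripper_width: 0.568
grasp_force: 25.4
```

{"name": "drive_tool", "arguments": {"rows": [[[0, 0, 60], [0, 0, 0], 42], [[0, 0, 120], [0, 0, 0], 42], [[40, 79, 140], [0, 0, 0], 42], [[79, 159, 140], [0, 0, 0], 42], [[79, 159, 140], [0, 0, 0], 42], [[79, 159, 140], [0, 0, 0], 42], [[79, 159, 110], [0, 0, 0], 42], [[79, 159, 90], [0, 0, 0], 42], [[79, 159, 85], [0, 0, 0], 42], [[79, 159, 85], [0, 0, 0], 42], [[79, 159, 85], [0, 0, 0], 42], [[79, 159, 85], [0, 0, 0], 42]]}}

```text
t: 22.12
tcp_pos: [0.5195, 0.3715, 0.1058]
tcp_rot: [0.974, 0.227, 0.001, -0.0]
force: [0.2, -1.1, -0.4]
gripper_width: 0.57
grasp_force: 26.4
```

```bash
cat >> h.py <<'E'
def held():
    p,X,P=cap('wrist'); s=ctrl.observe(); t=s['tcp_pos'];print((t*1000).round(1),s['force'].round(1),s['grasp_force'],s['gripper_width'])
    c=(t[0],t[1]); m=comp(X,c,.018,t[2]+.006,t[2]+.045)
    q=X[m]*1000
    from scipy.optimize import least_squares
    f=lambda v:np.linalg.norm(q-v,axis=1)-25
    r=least_squares(f,t*1000,loss='soft_l1');print(len(q),r.x.round(1),np.abs(f(r.x)).mean(),'rel',(r.x-t*1000).round(1)); return p,X
E
python3 - <<'E'
from h import *
p,X=held(); save('w6',p)
E
```

```text
[519.4 371.5 105.7] [-0.4  0.2  0.4] 26.411700546741486 0.567817165002559
6210 [520.2 371.6 110.3] 0.4087915349766364 rel [0.9 0.1 4.6]
```

View pics/w6.png

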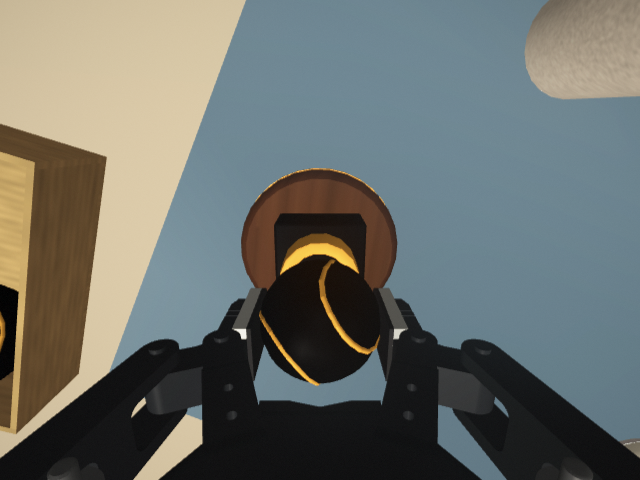

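The black ball is held at (320,320), with the ring behind it at (318,250). Lowering into the ring.

{"name": "drive_tool", "arguments": {"rows": [[[-1, 0, -8], [0, 0, 0], 42], [[-1, 0, -15], [0, 0, 0], 42], [[-1, 0, -20], [0, 0, 0], 42], [[-1, 0, -21.7], [0, 0, 0], 42], [[-1, 0, -21.7], [0, 0, 0], 42], [[-1, 0, -21.7], [0, 0, 0], 42], [[-1, 0, -21.7], [0, 0, 0], 42], [[-1, 0, -21.7], [0, 0, 0], 42]]}}

```text
t: 23.18
tcp_pos: [0.5181, 0.3712, 0.0833]
tcp_rot: [0.974, 0.227, 0.0, -0.0]
force: [0.0, -0.3, -0.1]
gripper_width: 0.571
grasp_force: 26.5
```

{"name": "drive_tool", "arguments": {"rows": [[[0.2, 0, -0.5], [0, 0, 0], 42], [[0.2, 0, -0.5], [0, 0, 0], 42], [[0.2, 0, -0.5], [0, 0, 0], 56], [[0.2, 0, -0.5], [0, 0, 0], 56], [[0.2, 0, -0.5], [0, 0, 0], 85], [[0.2, 0, -0.5], [0, 0, 0], 85], [[0.2, 0, -0.5], [0, 0, 0], 85], [[0, 0, 40], [0, 0, 0], 85], [[0, 0, 100], [0, 0, 0], 85], [[0, 0, 130], [0, 0, 0], 85], [[0, 0, 130], [0, 0, 0], 85], [[0, 0, 130], [0, 0, 0], 85]]}}

```text
t: 24.68
tcp_pos: [0.5175, 0.3707, 0.2123]
tcp_rot: [0.974, 0.227, -0.001, 0.0]
force: [-0.4, 0.2, -0.9]
gripper_width: 0.991
grasp_force: 0.0
```

```bash
python3 - <<'E'
from h import *
p,X,P=cap('wrist'); s=ctrl.observe(); print((s['tcp_pos']*1000).round(1)); save('w7',p)
print(ball(X,(.5192,.3715),.03,.092))
E
```

```text
[517.3 370.6 211.8]
(3025, array([518.7, 371.4,  87.7]), np.float64(0.4))
```

The ball is seated at centre height 88 mm. Now the silver ring.

{"name": "drive_tool", "arguments": {"rows": [[[11, -760, -10], [0, 0, 0], 80], [[11, -760, -10], [0, 0, 0], 80], [[11, -760, -10], [0, 0, 0], 80], [[11, -760, -10], [0, 0, 0], 80], [[11, -760, -10], [0, 0, 0], 80], [[11, -760, -10], [0, 0, 0], 80], [[11, -760, -10], [0, 0, 0], 80], [[11, -760, -10], [0, 0, 0], 80], [[11, -760, -10], [0, 0, 0], 80], [[11, -760, -10], [0, 0, 0], 80], [[11, -760, -10], [0, 0, 0], 80], [[11, -760, -10], [0, 0, 0], 80]]}}

```text
t: 26.22
tcp_pos: [0.528, -0.3801, 0.2017]
tcp_rot: [0.974, 0.228, -0.001, -0.001]
force: [1.3, 0.6, 0.1]
gripper_width: 0.935
grasp_force: 0.0
```

{"name": "drive_tool", "arguments": {"rows": [[[0, -10, 0], [0, 0, 0], 80], [[0, -10, 0], [0, 0, 0], 80], [[0, -10, 0], [0, 0, 0], 80], [[0, -10, 0], [0, 0, 0], 80]]}}

```text
t: 26.72
tcp_pos: [0.5295, -0.3866, 0.2033]
tcp_rot: [0.974, 0.229, 0.0, -0.0]
force: [-0.3, -0.2, -0.2]
gripper_width: 0.944
grasp_force: 0.0
```

```bash
python3 - <<'E'
from h import *
p,X,P=cap('wrist'); s=ctrl.observe(); print((s['tcp_pos']*1000).round(1))
m=comp(X,(.528,-.389),.04,.016,.026);print('ring',rect(X,m),p[m].mean(0))
E
```

```text
[ 529.4 -387.   203.5]
ring (844, array([ 527. , -390.2], dtype=float32), [array([ 526.6, -390.3]), array([42.7, 42.9]), np.float64(17.4)], array([ 526.4, -390.3])) [195.17061611 192.27488152 183.31872038]
```

{"name": "drive_tool", "arguments": {"rows": [[[-2.5, -3, -60], [0, 0, 0], 75], [[-2.5, -3, -120], [0, 0, 0], 75], [[-2.5, -3, -165], [0, 0, 0], 75], [[-2.5, -3, -182], [0, 0, 0], 75], [[-2.5, -3, -186.5], [0, 0, 0], 75], [[-2.5, -3, -186.5], [0, 0, 0], 75], [[-2.5, -3, -186.5], [0, 0, 0], 75], [[-2.5, -3, -186.5], [0, 0, 0], 75], [[-2.5, -3, -186.5], [0, 0, 0], 75]]}}

```text
t: 27.9
tcp_pos: [0.5266, -0.3918, 0.0175]
tcp_rot: [0.974, 0.227, 0.0, 0.0]
force: [-1.3, -0.0, -0.5]
gripper_width: 0.881
grasp_force: 0.0
```

{"name": "drive_tool", "arguments": {"rows": [[[0, 1, -0.8], [0, 0, 0], 75], [[0, 1, -0.8], [0, 0, 0], 35], [[0, 1, -0.8], [0, 0, 0], 35], [[0, 1, -0.8], [0, 0, 0], 35], [[0, 1, -0.8], [0, 0, 0], 35], [[0, 1, -0.8], [0, 0, 0], 35], [[0, 1, -0.8], [0, 0, 0], 35], [[0, 1, -0.8], [0, 0, 0], 35]], "newtons": 30}}

```text
t: 28.9
tcp_pos: [0.5264, -0.3906, 0.0163]
tcp_rot: [0.974, 0.227, 0.0, 0.0]
force: [-1.5, 1.6, 5.3]
gripper_width: 0.504
grasp_force: 30.7
```

{"name": "drive_tool", "arguments": {"rows": [[[0, 0, 60], [0, 0, 0], 35], [[0, 0, 120], [0, 0, 0], 35], [[-90, 400, 140], [0, 0, 0], 35], [[-90, 400, 140], [0, 0, 0], 35], [[-90, 400, 140], [0, 0, 0], 35], [[-90, 400, 140], [0, 0, 0], 35], [[-90, 400, 140], [0, 0, 0], 35], [[-90, 400, 140], [0, 0, 0], 35], [[-90, 400, 140], [0, 0, 0], 35], [[-90, 400, 140], [0, 0, 0], 35], [[-90, 400, 140], [0, 0, 0], 35], [[-90, 400, 140], [0, 0, 0], 35]]}}

```text
t: 30.4
tcp_pos: [0.4366, 0.008, 0.1559]
tcp_rot: [0.974, 0.226, -0.0, 0.0]
force: [0.9, 0.2, -0.1]
gripper_width: 0.501
grasp_force: 31.0
```

```bash
python3 - <<'E'
from h import *
p,X,P=cap('wrist'); save('w8',p); s=ctrl.observe(); t=s['tcp_pos'];print((t*1000).round(1),s['force'],s['grasp_force'])
m=comp(X,t,.026,t[2]-.002,t[2]+.010)
m[:270]=0;m[:,:255]=0;m[:,385:]=0
print('ring',np.median(X[m][:,2]),rect(X,m))
m=comp(X,(.436,.01),.062,.015,.021);print('base',rect(X,m))
E
```

```text
[436.6   8.1 155.9] [ 0.06139819 -0.15418078 -0.84378571] 31.021078638732433
ring 0.15933305989197089 (5077, array([437.7,   8.4], dtype=float32), [array([437.3,   7.2]), array([43.6, 48.2]), np.float64(33.4)], array([437.2,   8.4]))
base (10056, array([442.7,  13.9], dtype=float32), [array([435.3,  10.7]), array([102.7, 104.6]), np.float64(52.9)], array([434.9,   9.9]))
```

View pics/w8.png

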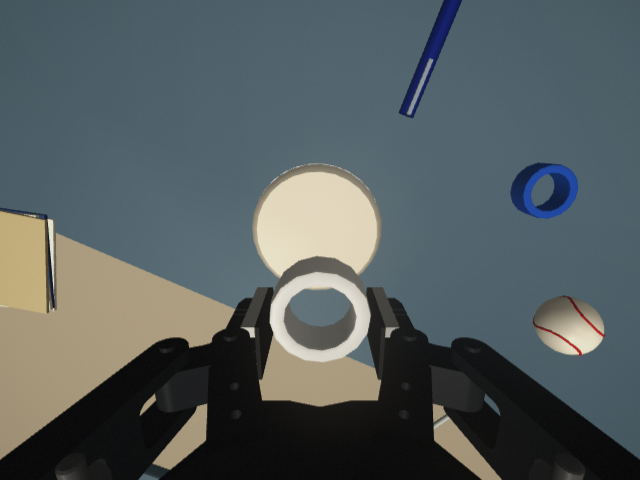

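The silver ring is held at (320,310) and the white base is at (317,228). Correcting and lowering.

{"name": "drive_tool", "arguments": {"rows": [[[-2.3, 1.5, -45], [0, 0, 0], 35], [[-2.3, 1.5, -85], [0, 0, 0], 35], [[-2.3, 1.5, -108], [0, 0, 0], 35], [[-2.3, 1.5, -118], [0, 0, 0], 35], [[-2.3, 1.5, -120.5], [0, 0, 0], 35], [[-2.3, 1.5, -120.5], [0, 0, 0], 35], [[-2.3, 1.5, -120.5], [0, 0, 0], 35], [[-2.3, 1.5, -120.5], [0, 0, 0], 35], [[-2.3, 1.5, -120.5], [0, 0, 0], 35], [[-2.3, 1.5, -120.5], [0, 0, 0], 35]]}}

```text
t: 31.7
tcp_pos: [0.4341, 0.0109, 0.0357]
tcp_rot: [0.974, 0.227, 0.0, 0.0]
force: [-0.1, 0.4, -1.1]
gripper_width: 0.505
grasp_force: 31.0
```

{"name": "drive_tool", "arguments": {"rows": [[[0.2, -1, -0.8], [0, 0, 0], 35], [[0.2, -1, -1.3], [0, 0, 0], 35], [[0.2, -1, -1.3], [0, 0, 0], 35], [[0.2, -1, -1.3], [0, 0, 0], 35], [[0.2, -1, -1.3], [0, 0, 0], 75], [[0.2, -1, -1.3], [0, 0, 0], 75], [[0.2, -1, -1.3], [0, 0, 0], 75], [[0.2, -1, -1.3], [0, 0, 0], 75], [[0.2, -1, 50], [0, 0, 0], 75], [[0.2, -1, 110], [0, 0, 0], 75], [[0.2, -1, 165], [0, 0, 0], 75], [[0.2, -1, 165], [0, 0, 0], 75]]}}

```text
t: 33.2
tcp_pos: [0.437, 0.01, 0.2045]
tcp_rot: [0.974, 0.227, 0.004, 0.001]
force: [0.2, 0.3, -0.3]
gripper_width: 0.878
grasp_force: 0.0
```

```bash
python3 - <<'E'
from h import *
p,X,P=cap('wrist'); s=ctrl.observe(); print((s['tcp_pos']*1000).round(1))
m=comp(X,(.435,.01),.05,.033,.043);print('ring',rect(X,m))
m=comp(X,(.435,.01),.07,.014,.022);print('base',rect(X,m))
E
```

```text
[435.4   9.8 202.3]
ring (956, array([435.1,  10.2], dtype=float32), [array([434.5,   9.9]), array([42.8, 42.8]), np.float64(44.0)], array([434.4,  10. ]))
base (7751, array([437.6,  11.1], dtype=float32), [array([434.7,   9.8]), array([106.4, 105.9]), np.float64(83.2)], array([434.6,   9.9]))
```

The ring is centred. Now the white ball at (459,-224).

{"name": "drive_tool", "arguments": {"rows": [[[12, -117, 0], [0, 0, 0], 85], [[25, -234, -5], [0, 0, 0], 85], [[25, -234, -5], [0, 0, 0], 85], [[25, -234, -5], [0, 0, 0], 85], [[25, -234, -5], [0, 0, 0], 85], [[25, -234, -5], [0, 0, 0], 85], [[25, -234, -5], [0, 0, 0], 85]]}}

```text
t: 34.12
tcp_pos: [0.4591, -0.2223, 0.195]
tcp_rot: [0.974, 0.229, -0.0, -0.001]
force: [-0.5, -0.6, 0.5]
gripper_width: 0.992
grasp_force: 0.0
```

```bash
python3 - <<'E'
from h import *
p,X,P=cap('wrist'); s=ctrl.observe(); print((s['tcp_pos']*1000).round(1))
print(ball(X,(.459,-.2245)))
E
```

```text
[ 459.2 -222.5  195.2]
(2224, array([ 457.5, -225.1,   24.7]), np.float64(0.42))
```

{"name": "drive_tool", "arguments": {"rows": [[[-1.8, -2, -60], [0, 0, 0], 85], [[-1.8, -2, -120], [0, 0, 0], 85], [[-1.8, -2, -155], [0, 0, 0], 85], [[-1.8, -2, -171], [0, 0, 0], 85], [[-1.8, -2, -175.5], [0, 0, 0], 85], [[-1.8, -2, -175.5], [0, 0, 0], 85], [[-1.8, -2, -175.5], [0, 0, 0], 85], [[-1.8, -2, -175.5], [0, 0, 0], 85], [[-1.8, -2, -175.5], [0, 0, 0], 85]]}}

```text
t: 35.3
tcp_pos: [0.4577, -0.2263, 0.0206]
tcp_rot: [0.974, 0.227, 0.0, 0.0]
force: [0.1, 0.4, -0.7]
gripper_width: 0.993
grasp_force: 0.0
```

{"name": "drive_tool", "arguments": {"rows": [[[0, 1, -0.3], [0, 0, 0], 85], [[0, 1, -0.3], [0, 0, 0], 42], [[0, 1, -0.3], [0, 0, 0], 42], [[0, 1, -0.3], [0, 0, 0], 42], [[0, 1, -0.3], [0, 0, 0], 42], [[0, 1, -0.3], [0, 0, 0], 42], [[0, 1, -0.3], [0, 0, 0], 42], [[0, 1, -0.3], [0, 0, 0], 42]], "newtons": 25}}

```text
t: 36.3
tcp_pos: [0.4575, -0.2251, 0.0199]
tcp_rot: [0.974, 0.227, 0.0, 0.0]
force: [0.0, 0.2, 4.6]
gripper_width: 0.57
grasp_force: 25.3
```

{"name": "drive_tool", "arguments": {"rows": [[[0, 0, 60], [0, 0, 0], 42], [[0, 0, 100], [0, 0, 0], 42], [[-23, 235, 100], [0, 0, 0], 42], [[-23, 235, 100], [0, 0, 0], 42], [[-23, 235, 100], [0, 0, 0], 42], [[-23, 235, 100], [0, 0, 0], 42], [[-23, 235, 90], [0, 0, 0], 42], [[-23, 235, 70], [0, 0, 0], 42], [[-23, 235, 60], [0, 0, 0], 42], [[-23, 235, 60], [0, 0, 0], 42], [[-23, 235, 60], [0, 0, 0], 42], [[-23, 235, 60], [0, 0, 0], 42]]}}

```text
t: 37.8
tcp_pos: [0.4349, 0.0097, 0.0802]
tcp_rot: [0.974, 0.227, 0.0, 0.0]
force: [-0.2, -0.2, -0.7]
gripper_width: 0.569
grasp_force: 26.5
```

```bash
python3 - <<'E'
from h import *
p,X=held()
E
```

```text
[434.8   9.8  80.2] [ 0.2  0.2 -1.3] 26.51059091091156 0.5668739896922053
6430 [435.    9.5  85. ] 0.42095150441004375 rel [ 0.2 -0.2  4.8]
```

{"name": "drive_tool", "arguments": {"rows": [[[-0.5, 0.2, -10], [0, 0, 0], 42], [[-0.5, 0.2, -19], [0, 0, 0], 42], [[-0.5, 0.2, -24], [0, 0, 0], 42], [[-0.5, 0.2, -26.5], [0, 0, 0], 42], [[-0.5, 0.2, -26.5], [0, 0, 0], 42], [[-0.5, 0.2, -26.5], [0, 0, 0], 42], [[-0.5, 0.2, -26.5], [0, 0, 0], 42], [[-0.5, 0.2, -26.5], [0, 0, 0], 42]]}}

```text
t: 38.85
tcp_pos: [0.434, 0.0101, 0.0534]
tcp_rot: [0.974, 0.227, 0.0, 0.0]
force: [-0.3, -0.4, -1.2]
gripper_width: 0.571
grasp_force: 26.5
```

{"name": "drive_tool", "arguments": {"rows": [[[0, 0, -0.5], [0, 0, 0], 42], [[0, 0, -0.5], [0, 0, 0], 42], [[0, 0, -0.5], [0, 0, 0], 56], [[0, 0, -0.5], [0, 0, 0], 56], [[0, 0, -0.5], [0, 0, 0], 85], [[0, 0, -0.5], [0, 0, 0], 85], [[0, 0, -0.5], [0, 0, 0], 85], [[0, 0, 40], [0, 0, 0], 85], [[0, 0, 100], [0, 0, 0], 85], [[0, 0, 150], [0, 0, 0], 85], [[0, 0, 150], [0, 0, 0], 85], [[0, 0, 150], [0, 0, 0], 85]]}}

```text
t: 40.35
tcp_pos: [0.4334, 0.01, 0.2029]
tcp_rot: [0.974, 0.227, -0.0, 0.0]
force: [-0.5, -0.2, -0.6]
gripper_width: 0.998
grasp_force: 0.0
```

```bash
python3 - <<'E'
from h import *
p,X,P=cap('wrist'); s=ctrl.observe(); print((s['tcp_pos']*1000).round(1))
print(ball(X,(.4345,.010),.03,.062))
p,X,P=cap('top'); print(ball(X,(.5192,.3715),.03,.092)); p,X,P=cap('scene');save('end',p)
E
```

```text
[433.   10.  202.3]
(2599, array([434.1,   9.7,  57.6]), np.float64(0.41))
(510, array([520.6, 371.8,  86.5]), np.float64(1.0))
```

View pics/end.png

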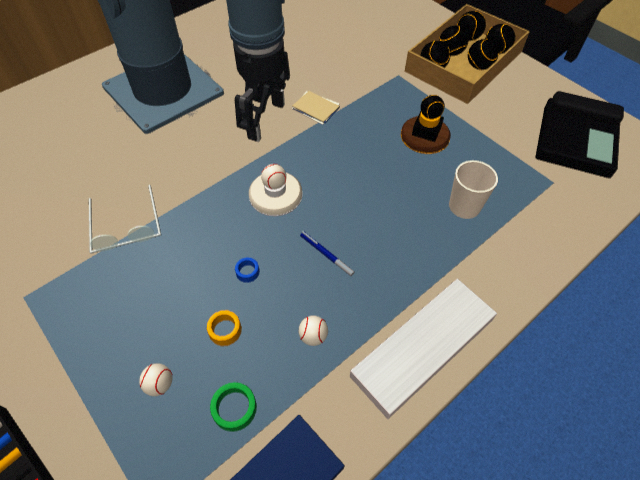

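Both displays are stacked, at (428,125) and (274,185), and the pen and cup have not moved. Handing in.

```bash
python3 -c "
from bench import ctrl
print(ctrl.finish_job())"
```

```text
the job is handed in; nothing more can be done
None
```

Both ball displays are set up as asked, each piece centred to about 1 mm by the wrist camera, with the pen and cup left where they were, and the job was handed in at about 40 s; no verdict was returned.

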